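# Find the latched selector key and release it

## Robot

A 7-joint arm with a two-finger parallel gripper is mounted at the origin on the work surface. World frame = base frame: x ahead of the robot, y to its left, z up, the work surface at z = 0. Lengths are in mm, angles in rad, forces in N, time in s.
With the tool pointing down it reaches from about 400 to 875 mm from the base axis. Payload 4.4 kg.
Tool frame: the origin (TCP) lies between the finger pads; the fingertips stand ctrl.finger_overhang ahead of it and the grasp point (between the pads) lies 11 mm behind it (ctrl.finger_overhang is the distance from the TCP to the fingertips, in mm); z points along the fingers, y is the direction in which the jaws open and shut (so a half turn about z gives the same grasp; the last joint's range is limited). The gripper opens to 85 mm and grips with 20 to 120 N. Pads are 22 mm wide; open, the fingers measure 114 mm over their backs; the gripper's body (76 mm by 85 mm) begins 54 mm behind the grasp point. The pads swing forward as they close: fully open they stand 13 mm farther back than shut.
Start: joints at [-0.066, 0.628, 0.038, 1.517, -0.027, 0.996, -0.02], TCP at [650.014, 0.027, 239.313] pointing down, gripper open.
Joint ranges: [-3.06, 3.06], [-0.37, 2.12], [-1.25, 1.32], [0.18, 2.47], [-1.1, 4.24], [0.23, 1.98], [-2.94, 2.94]. Speed limits (rad/s): [2.57, 2.57, 3.14, 3.14, 3.14, 3.14, 3.14].

## Interface

Orientations are given as [roll, pitch, yaw] about the fixed x, y, z axes, in that order (R = Rz(yaw) Ry(pitch) Rx(roll)).
In Python, from cell import ctrl gives the robot as it stands. The module is installed in compiled form; this text tells all that it offers.
- The arm moves only by the tool step_arm, never from a script. Its argument "deltas" is a list that holds one entry, the list of rows, each a list of 7 numbers: the opening, from 0 (shut) to 1 (fully open), then the shift along the world's x, y, z in mm, then the turn, a rotation vector about the world's x, y, z in rad. In form: [[[grip, tx, ty, tz, rx, ry, rz], ...]]. A call has 1 to 10 rows; each row shifts and turns the commanded pose from where the row before left it; what a row does not reach is not made up. A row lasts 1/12 s, in which the tool goes at most 41.7 mm and 7.16 degrees, less where a joint would pass 70% of its speed; a pose out of reach is approached as far as the arm can. A call is refused whole if a number of a shift passes 41.7 or a number of a turn 0.125, either way. A call with a gripper value outside its range is refused whole. The fingers move at their own pace and stop on an object; the grip force is fixed at half the most. Time passes only in rows, so rows that do not move let the fingers close. It gives the time, the measured TCP pose, the force and the opening at its end, in the units of the state.
- ctrl.read_state(): the state, without advancing time (a new reading comes with each control period).
- ctrl.get_image(name): name is "scene" or "side" or "wrist"; returns (picture, depth): 400x640x3 uint8, red, green, blue; 400x640 float32, mm along the optical axis (not along the pixel's ray), 0 where there is no reading.
- ctrl.camera_info(name): a dict with "intrinsics" (3x3 intrinsics, pixels), "rvec" (rotation vector, rad) and "tvec" (3), from world to camera coordinates, as OpenCV has them. Camera axes: x right, y down, z forward; pixel columns grow to the right and rows downward; lengths in mm; the calibration is good to about 2 mm. A picture is of the moment at which its call begins: read the wrist's pose just before it. camera_info takes no time and is no camera call; for the wrist camera it gives the pose at the moment of the call.
- ctrl.finish_job(): hands the job in, once; it reports no verdict.
The state is a dict: "clock": time; "qpos": joint angles; "qd": joint speeds; "tau": joint torques, N m; "eef_pos": TCP position; "tool_rot": TCP orientation; "force": force on the tool from outside, world axes, zero at the start; "torque": the same for the moment, N m; "width": finger opening in mm.
Only numpy, scipy, OpenCV 4.12 (cv2) and the standard library are available. Lean on these libraries where they do the work, as an engineer would, in place of code of your own. Each camera call takes 0.05 s, during which the arm holds its last target.

## Task

One of the four white keys on the cream selector box has been left latched down. With your fingertips tap each of the four keys lightly in turn, starting with the key beside the round knob and working along the row, to feel which one is down; then press that key fully down so that it lets go, and withdraw so that all four keys stand raised. Do not push a raised key all the way down, and do not move or lift any of the other things on the bench.

Things in the scene. Friction and masses are not known exactly. Their poses are not given: they have to be found in the camera images.
- console: Selector box: cream, fixed to the bench, 150 (x) by 300 (y) by 45 mm high. Origin: centre of its underside, z up, x away from the robot (turned up to 22 degrees). On its flat top (z = 45 mm) four identical white square keys in a row at x = -20, y = +50, +5, -40, -85 mm; in line with them at y = +105 a fixed black round knob (30 mm wide, 22 tall: tapping begins at this end) and at y = -127 a flat dark window.
- unit_a: One of the four key units; any unit may sit at any of the four places of the row, so read its position. Square grey bezel, 34 mm wide and 2 mm thick, with a 24 by 24 mm white key in it. Origin on the console's panel, under the centre of the key; axes as the console's. The top of a raised key is 14 mm above this origin; the latched key's is 9.5 mm above it. Tap and press straight down on its centre.
- unit_b: One of the four key units; any unit may sit at any of the four places of the row, so read its position. Square grey bezel, 34 mm wide and 2 mm thick, with a 24 by 24 mm white key in it. Origin on the console's panel, under the centre of the key; axes as the console's. The top of a raised key is 14 mm above this origin; the latched key's is 9.5 mm above it. Tap and press straight down on its centre.
- unit_c: One of the four key units; any unit may sit at any of the four places of the row, so read its position. Square grey bezel, 34 mm wide and 2 mm thick, with a 24 by 24 mm white key in it. Origin on the console's panel, under the centre of the key; axes as the console's. The top of a raised key is 14 mm above this origin; the latched key's is 9.5 mm above it. Tap and press straight down on its centre.
- unit_d: One of the four key units; any unit may sit at any of the four places of the row, so read its position. Square grey bezel, 34 mm wide and 2 mm thick, with a 24 by 24 mm white key in it. Origin on the console's panel, under the centre of the key; axes as the console's. The top of a raised key is 14 mm above this origin; the latched key's is 9.5 mm above it. Tap and press straight down on its centre.
- key_a (a joint): How far down the key of unit_a is, in m: 0 raised, 0.0045 latched down, 0.0075 at the bottom of its travel. A raised key starts to give at about 1.5 N, gains 0.8 N per mm (about 7.5 N at the bottom) and springs back. The latched key feels solid up to about 4 N, then gives 3 mm more; at the bottom (about 7.5 N) its latch lets go, and it rises to 0 when the finger is withdrawn.
- key_b (a joint): How far down the key of unit_b is, in m: 0 raised, 0.0045 latched down, 0.0075 at the bottom of its travel. A raised key starts to give at about 1.5 N, gains 0.8 N per mm (about 7.5 N at the bottom) and springs back. The latched key feels solid up to about 4 N, then gives 3 mm more; at the bottom (about 7.5 N) its latch lets go, and it rises to 0 when the finger is withdrawn.
- key_c (a joint): How far down the key of unit_c is, in m: 0 raised, 0.0045 latched down, 0.0075 at the bottom of its travel. A raised key starts to give at about 1.5 N, gains 0.8 N per mm (about 7.5 N at the bottom) and springs back. The latched key feels solid up to about 4 N, then gives 3 mm more; at the bottom (about 7.5 N) its latch lets go, and it rises to 0 when the finger is withdrawn.
- key_d (a joint): How far down the key of unit_d is, in m: 0 raised, 0.0045 latched down, 0.0075 at the bottom of its travel. A raised key starts to give at about 1.5 N, gains 0.8 N per mm (about 7.5 N at the bottom) and springs back. The latched key feels solid up to about 4 N, then gives 3 mm more; at the bottom (about 7.5 N) its latch lets go, and it rises to 0 when the finger is withdrawn.
- screwdriver_mid (a point): Bystander: screwdriver lying in front of the box, about 0.2 m long; point half-way up its grip.
- adapter_mid (a point): Bystander: small brass and steel connector adapter, 20 mm across, 26 mm tall, standing loose on the console's panel behind the keys (about 70 mm behind the row); point at its centre.
- meter_mid (a point): Bystander: grey handheld meter, 150 by 75 by 34 mm, lying beside the box; point at its centre.
- spool_mid (a point): Bystander: metal spool, 54 mm across, 40 mm tall, behind the box; point at its centre.
- jar_mid (a point): Bystander: small jar, 48 mm across, 60 mm tall, beside the knob end of the box; point at its centre.
- tray_mid (a point): Bystander: black parts tray with three compartments, 80 by 120 by 30 mm, behind the box; point at its centre.

How it is judged (in metres and radians):
On the way, in this order (a step that is already met when the one before it is completed fails the run):
1. the key beside the knob is tapped (((contact force between the fingers and unit_a above 0.4 N and y of unit_a in the frame of console between 0.035 and 0.065 m) or (contact force between the fingers and unit_b above 0.4 N and y of unit_b in the frame of console between 0.035 and 0.065 m) or (contact force between the fingers and unit_c above 0.4 N and y of unit_c in the frame of console between 0.035 and 0.065 m) or (contact force between the fingers and unit_d above 0.4 N and y of unit_d in the frame of console between 0.035 and 0.065 m))), for 0.03 s.
2. the key second from the knob is tapped (((contact force between the fingers and unit_a above 0.4 N and y of unit_a in the frame of console between -0.01 and 0.02 m) or (contact force between the fingers and unit_b above 0.4 N and y of unit_b in the frame of console between -0.01 and 0.02 m) or (contact force between the fingers and unit_c above 0.4 N and y of unit_c in the frame of console between -0.01 and 0.02 m) or (contact force between the fingers and unit_d above 0.4 N and y of unit_d in the frame of console between -0.01 and 0.02 m))), for 0.03 s.
3. the key third from the knob is tapped (((contact force between the fingers and unit_a above 0.4 N and y of unit_a in the frame of console between -0.055 and -0.025 m) or (contact force between the fingers and unit_b above 0.4 N and y of unit_b in the frame of console between -0.055 and -0.025 m) or (contact force between the fingers and unit_c above 0.4 N and y of unit_c in the frame of console between -0.055 and -0.025 m) or (contact force between the fingers and unit_d above 0.4 N and y of unit_d in the frame of console between -0.055 and -0.025 m))), for 0.03 s.
4. the key farthest from the knob is tapped (((contact force between the fingers and unit_a above 0.4 N and y of unit_a in the frame of console between -0.1 and -0.07 m) or (contact force between the fingers and unit_b above 0.4 N and y of unit_b in the frame of console between -0.1 and -0.07 m) or (contact force between the fingers and unit_c above 0.4 N and y of unit_c in the frame of console between -0.1 and -0.07 m) or (contact force between the fingers and unit_d above 0.4 N and y of unit_d in the frame of console between -0.1 and -0.07 m))), for 0.03 s.
5. the latched key is released: all four keys stand raised (value of joint each of key_a, key_b, key_c, key_d below 0.0015 m), for 0.2 s.
At the end, for the whole second after the job is handed in: All four keys stand raised (each within 1.5 mm of its upper stop), and no bystander is more than 15 mm from where it was (all of step 5 and distance of each of screwdriver_mid, adapter_mid, meter_mid, spool_mid, jar_mid, tray_mid from where it was at the start of the episode below 0.015 m); the robot touches nothing.
It fails at once if a raised key is pushed all the way down (more than 6.7 mm of its 7.5 mm) (value of joint any of key_a, key_b, key_d above 0.0067 m).
It fails at once if a bystander is lifted, carried or shoved (moved more than 15 mm) (distance of any of screwdriver_mid, adapter_mid, meter_mid, spool_mid, jar_mid, tray_mid from where it was at the start of the episode above 0.015 m).
It also fails if it takes over 48 s, if anything falls off the work surface, if the arm or the gripper's body presses on something with over 40 N, if the wrist force passes 120 N, or if a joint passes its speed limit or range.

## Working session

There is one attempt and no reset: what is moved stays moved. The work goes in short steps, Python scripts to look and compute and a tool call to move; the robot and the scene stay as the last step left them, time stands still between calls to the robot, and variables do not carry over. Pictures are saved under pics/ and viewed, and the job is handed in when it is done.

Besides the shell and the picture viewer there is one more tool, called after ">>>" by a JSON object that holds its "fn" and its "kwargs", one argument or row to a line. step_arm: Moves the arm, as the interface text tells. Its arguments: {"type":"object","properties":{"deltas":{"type":"array"}},"required":["deltas"]}

```bash
mkdir -p pics; python3 - <<'E'
from cell import ctrl
import cv2
s=ctrl.read_state();print(s, ctrl.finger_overhang)
for n in ("scene","side","wrist"):
    i=ctrl.camera_info(n);print(n,i)
    p,d=ctrl.get_image(n)
    cv2.imwrite(f"pics/{n}0.png",p[:,:,::-1])
    import numpy as np
    np.savez(f"{n}0.npz",p=p,d=d,K=i["intrinsics"],r=i["rvec"],t=i["tvec"])
E
```

```text
{'clock': 0.0, 'qpos': array([-0.06580412,  0.62934231,  0.03842774,  1.51839214, -0.02702434,
        0.99629509, -0.02002044]), 'qd': array([ 6.95798924e-04,  1.54263538e-04, -4.16304646e-05,  1.17349819e-03,
        6.72470677e-04, -2.18483942e-03,  8.76784435e-04]), 'tau': array([-1.11932164e-03, -5.63405585e+01,  1.22606792e+00, -1.93450052e+01,
        1.09587883e-02,  1.05136272e-02, -8.84369996e-06]), 'eef_pos': array([6.49377722e+02, 4.64527897e-02, 2.38383565e+02]), 'tool_rot': array([-3.13967299e+00, -3.03650856e-06,  1.57077770e+00]), 'force': array([ 0.28355553, -1.33228015,  0.4397925 ]), 'torque': array([-0.01759642,  0.02780791, -0.00758018]), 'width': 85.12410870731598} 8.0
scene {'intrinsics': array([[369.15185021,   0.        , 323.12414682],
       [  0.        , 369.15185021, 194.08551853],
       [  0.        ,   0.        ,   1.        ]]), 'rvec': array([ 1.38849478,  2.16493032, -0.90643198]), 'tvec': array([ 207.93932352, -349.79143017, 1326.49091013])}
side {'intrinsics': array([[365.19915674,   0.        , 319.97078759],
       [  0.        , 365.19915674, 198.449975  ],
       [  0.        ,   0.        ,   1.        ]]), 'rvec': array([ 2.37391729, -0.31011275,  0.1220432 ]), 'tvec': array([-573.73365379,  186.85642981,  646.50442117])}
wrist {'intrinsics': array([[282.07143741,   0.        , 320.65035552],
       [  0.        , 282.07143741, 200.78824707],
       [  0.        ,   0.        ,   1.        ]]), 'rvec': array([-2.82630706e+00,  1.67027478e-04,  1.73139055e-03]), 'tvec': array([-649.38237628,  -40.6741044 ,  380.01909658])}
```

View pics/scene0.png

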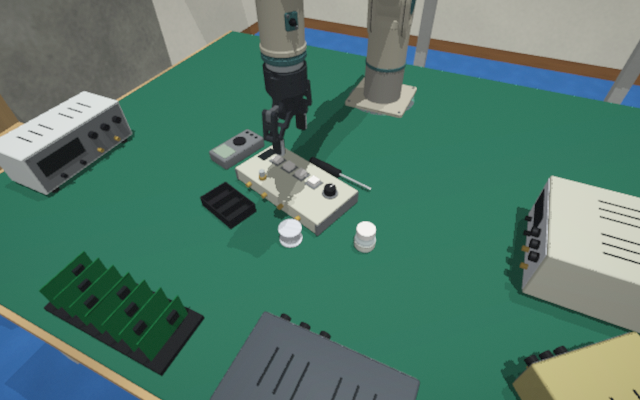

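View pics/side0.png

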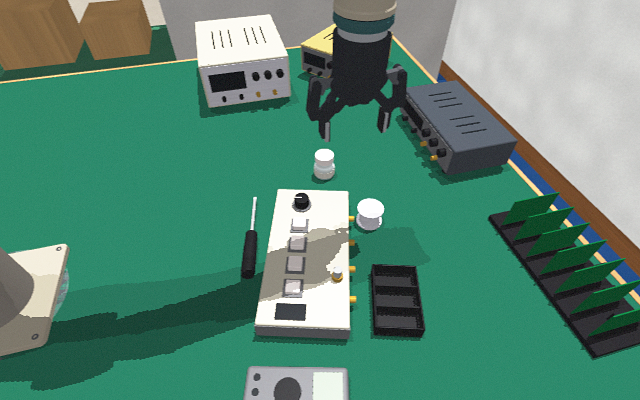

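View pics/wrist0.png

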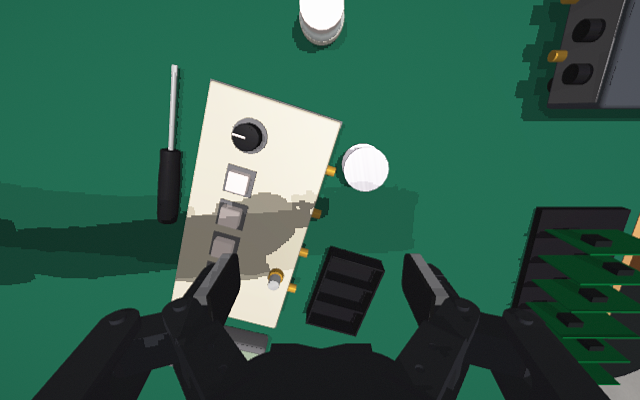

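The scene shows the cream box ahead of the robot. In the side view its panel spans about (277,190) to (350,325), with the knob at (301,200) and keys at (300,225), (297,244), (295,264) and (292,288). In the wrist view the knob is at (247,137) and the keys are at (239,180), (231,215) and (224,247). I'll enlarge the pictures to measure.

```bash
cat > h.py <<'E'
import numpy as np,cv2
def load(n):
    z=np.load(n+".npz");return z["p"],z["d"],z["K"],z["r"],z["t"]
def ray(uv,K,r,t,z):
    R=cv2.Rodrigues(np.array(r))[0];uv=np.atleast_2d(uv).astype(float)
    d=np.c_[uv,np.ones(len(uv))]@np.linalg.inv(K).T@R; c=-R.T@np.array(t)
    return c+d*((z-c[2])/d[:,2])[:,None]
def proj(P,K,r,t):
    return cv2.projectPoints(np.array(P,float),np.array(r),np.array(t),K,None)[0].reshape(-1,2)
E
python3 - <<'E'
from h import *
p,d,K,r,t=load("side0")
c=p[180:345,240:365];cv2.imwrite("pics/side0z.png",cv2.resize(c[:,:,::-1],None,fx=3.6,fy=3.6,interpolation=cv2.INTER_CUBIC))
p,d,K,r,t=load("wrist0")
c=p[70:340,150:360];cv2.imwrite("pics/wrist0z.png",cv2.resize(c[:,:,::-1],None,fx=2.2,fy=2.2,interpolation=cv2.INTER_CUBIC))
for n in("side0","wrist0"):
    p,d,K,r,t=load(n)
    hsv=cv2.cvtColor(p,cv2.COLOR_RGB2HSV)
    # points from depth: panel/keys
    R=cv2.Rodrigues(r)[0];v,u=np.mgrid[:400,:640]
    C=np.c_[(u.ravel()-K[0,2])/K[0,0],(v.ravel()-K[1,2])/K[1,1],np.ones(u.size)]*d.reshape(-1,1)
    W=((C-t)@R).reshape(400,640,3)
    m=(abs(W[...,2]-45)<7)&(d>0)&(W[...,0]>400)&(W[...,0]<800)
    nn,l,st,ce=cv2.connectedComponentsWithStats(m.astype(np.uint8))
    k=1+np.argmax(st[1:,4]);print(n,st[k],np.median(W[...,2][l==k]))
    q=W[l==k][:,:2].astype(np.float32);print(cv2.minAreaRect(q))
    m2=(W[...,2]>50)&(W[...,2]<75)&(d>0)
    nn,l,st,ce=cv2.connectedComponentsWithStats(m2.astype(np.uint8))
    for k in range(1,nn):
        if st[k,4]>25 : print(ce[k],st[k,4],W[l==k].mean(0).round(1),np.percentile(W[...,2][l==k],[5,50,95]).round(1))
E
```

```text
side0 [  254   189    96   142 10467] 46.23424217661513
((555.098876953125, -55.38270568847656), (303.1204528808594, 151.2310028076172), 72.48155975341797)
[165.3030303    0.54545455] 33 [ 276.  1300.8   53.3] [50.3 52.7 57.6]
[618.23011364   9.27840909] 352 [1989.   722.2   61.9] [51.4 61.3 73. ]
[315.35185185  61.25462963] 216 [740.1 608.   63.3] [51.6 64.  73.9]
[246.27941176  87.41764706] 680 [515.4 509.1  62.5] [51.2 62.6 73.7]
[451.39928058 142.08093525] 1112 [948.7 141.7  63.4] [51.8 63.9 73.4]
[323.45416667 156.275     ] 240 [647.  170.1  59.9] [51.7 61.1 62.8]
[300.92201835 200.72018349] 218 [566.5  45.9  63.7] [51.  67.4 69.3]
[531.62006079 204.34042553] 329 [1006.9  -80.1   62.5] [51.3 62.8 74.1]
[544.73765432 219.37962963] 324 [1006.2 -120.1   62.7] [51.3 62.5 73.8]
[298.55555556 222.88271605] 162 [550.2  -4.3  58.5] [51.2 59.6 61.3]
[559.05448718 235.57692308] 312 [1006.  -160.1   62.7] [51.7 62.5 73.9]
[296.48554913 242.02312139] 173 [536.7 -47.4  58.7] [51.6 59.6 61.4]
[574.82539683 253.04761905] 315 [1006.5 -200.    62.5] [51.3 62.5 73.7]
[294.23039216 262.75      ] 2
[... 842 characters left out ...]
454  181.85224839] 467 [553.2  -0.9  58.1] [53.2 58.6 59.9]
[229.20185615 216.21809745] 431 [540.  -43.3  58.1] [52.2 58.7 60. ]
[604.18613607 244.04107831] 779 [994.6 -77.6  62.5] [51.  63.8 73.8]
[221.21068249 246.51928783] 337 [525.9 -83.6  57.8] [52.1 58.8 59.9]
[603.56484459 272.84351554] 933 [1006.2 -117.8   62.6] [51.4 63.4 73.4]
[274.33877551 279.1755102 ] 245 [ 590.6 -126.8   63.2] [52.2 64.2 71.7]
[594.99903939 299.85206532] 1041 [1007.2 -158.    62.9] [51.5 63.9 73.4]
[585.63366337 325.0450045 ] 1111 [1006.4 -198.1   63.2] [51.7 64.1 74. ]
[590.83634021 348.14690722] 776 [1024.9 -237.5   63.3] [51.6 64.4 73.9]
[596.10714286 370.96753247] 308 [1045.2 -279.4   63. ] [51.7 63.2 73.8]
```

View pics/side0z.png

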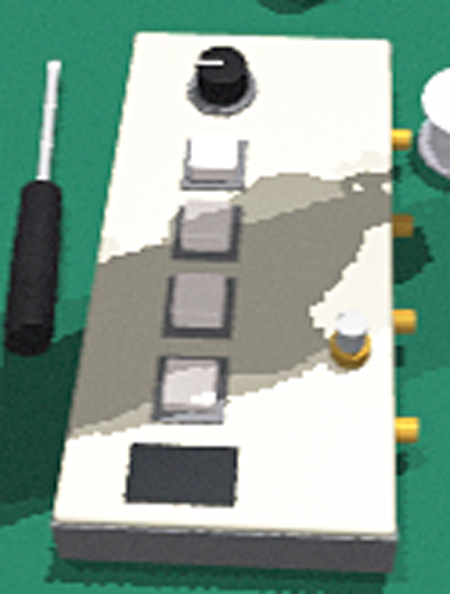

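View pics/wrist0z.png

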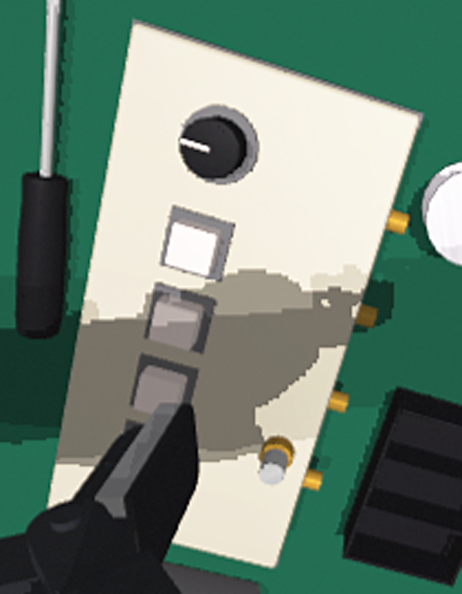

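The panel fit gives the box centre at about (555.6, -55.2) with yaw about -17.5°. The key centres come out at (551.6,-1.5), (538,-44.4), (524.5,-87.3) and (511,-130.3). Depth suggests the key farthest from the knob is low, at 55 mm against 59.6 mm for the others. I'll shut the fingers, turn to match the box and move above key 1.

>>> {"fn": "step_arm", "kwargs": {
  "deltas": [
    [[0, -12.2, -0.2, -15, 0, 0, -0.1], [0, -12.2, -0.2, -15, 0, 0, -0.1], [0, -12.2, -0.2, -15, 0, 0, -0.105], [0, -12.2, -0.2, -15, 0, 0, 0], [0, -12.2, -0.2, -15, 0, 0, 0], [0, -12.2, -0.2, -15, 0, 0, 0], [0, -12.2, -0.2, -15, 0, 0, 0], [0, -12.2, -0.2, -15, 0, 0, 0], [0, 0, 0, 0, 0, 0, 0], [0, 0, 0, 0, 0, 0, 0]]
  ]
}}

```text
clock: 0.98
eef_pos: [551.9, -1.6, 118.9]
tool_rot: [-3.14, 0.0, 1.266]
force: [0.1, -0.1, 0.5]
width: -0.4
```

```bash
cat > st.py <<'E'
from cell import ctrl
import numpy as np
np.set_printoptions(suppress=True,precision=3)
s=ctrl.read_state()
print(round(s["clock"],3),s["eef_pos"],s["tool_rot"],"F",s["force"],"T",s["torque"],s["width"],ctrl.finger_overhang)
E
python3 st.py; python3 - <<'E'
from cell import ctrl
from h import *
for n in("side","wrist"):
    i=ctrl.camera_info(n);p,d=ctrl.get_image(n)
    np.savez(n+"1.npz",p=p,d=d,K=i["intrinsics"],r=i["rvec"],t=i["tvec"])
    if n=="side": p=cv2.resize(p[80:330,200:400],None,fx=3,fy=2.4)
    cv2.imwrite(f"pics/{n}1.png",p[:,:,::-1])
E
```

```text
0.983 [551.912  -1.555 118.932] [-3.14   0.     1.266] F [ 0.103 -0.129  0.538] T [ 0.016 -0.007 -0.007] -0.35123139803117254 8.0
```

View pics/side1.png

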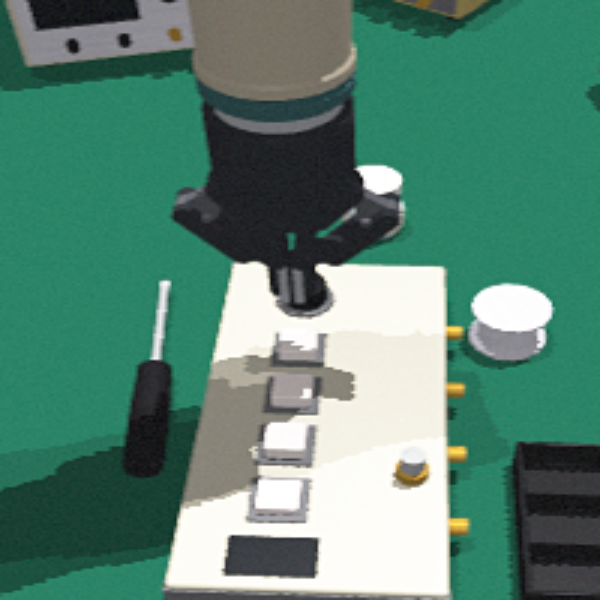

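View pics/wrist1.png

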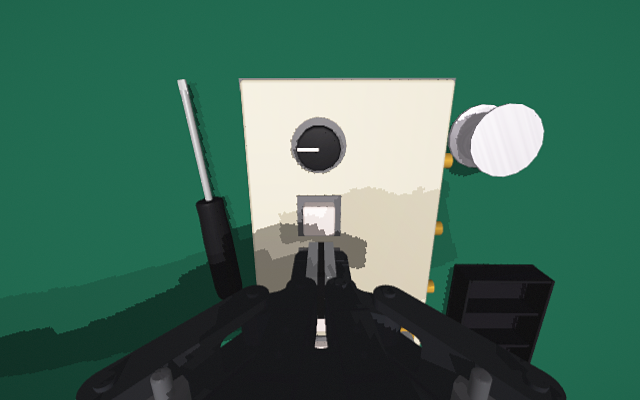

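The box's edges now look square in the wrist view. The shut fingertips at (322,243) are in line with key 1 at (319,217). Descending to just above key 1.

>>> {"fn": "step_arm", "kwargs": {
  "deltas": [
    [[0, 0, 0, -12, 0, 0, 0], [0, 0, 0, -12, 0, 0, 0], [0, 0, 0, -12, 0, 0, 0], [0, 0, 0, -8, 0, 0, 0], [0, 0, 0, -3, 0, 0, 0], [0, 0, 0, 0, 0, 0, 0], [0, 0, 0, 0, 0, 0, 0]]
  ]
}}

```text
clock: 1.67
eef_pos: [553.1, -1.6, 72.8]
tool_rot: [3.141, -0.0, 1.266]
force: [0.4, 0.8, -0.1]
width: -0.1
```

```bash
python3 st.py
```

```text
1.667 [553.119  -1.588  72.783] [ 3.141 -0.     1.266] F [ 0.44   0.754 -0.108] T [0.015 0.015 0.034] -0.09028259651273275 8.0
```

>>> {"fn": "step_arm", "kwargs": {
  "deltas": [
    [[0, 0, 0, -2, 0, 0, 0], [0, 0, 0, -1.5, 0, 0, 0], [0, 0, 0, 0, 0, 0, 0]]
  ]
}}

```text
clock: 1.92
eef_pos: [552.5, -1.5, 69.0]
tool_rot: [3.141, -0.0, 1.266]
force: [0.3, 0.8, -1.2]
width: -0.0
```

>>> {"fn": "step_arm", "kwargs": {
  "deltas": [
    [[0, 0, 0, -1, 0, 0, 0], [0, 0, 0, 0, 0, 0, 0]]
  ]
}}

```text
clock: 2.08
eef_pos: [552.4, -1.6, 67.8]
tool_rot: [3.142, -0.0, 1.266]
force: [-0.3, 0.5, 0.1]
width: 0.4
```

>>> {"fn": "step_arm", "kwargs": {
  "deltas": [
    [[0, 0, 0, -1, 0, 0, 0], [0, 0, 0, 0, 0, 0, 0]]
  ]
}}

```text
clock: 2.25
eef_pos: [552.6, -1.6, 66.9]
tool_rot: [3.141, -0.0, 1.266]
force: [-0.5, 0.1, 1.2]
width: -0.2
```

>>> {"fn": "step_arm", "kwargs": {
  "deltas": [
    [[0, 0, 0, -1, 0, 0, 0], [0, 0, 0, 0, 0, 0, 0]]
  ]
}}

```text
clock: 2.42
eef_pos: [552.6, -1.6, 65.9]
tool_rot: [3.141, -0.0, 1.266]
force: [-0.8, -0.4, 2.7]
width: 0.1
```

>>> {"fn": "step_arm", "kwargs": {
  "deltas": [
    [[0, 0, 0, -1, 0, 0, 0], [0, 0, 0, 0, 0, 0, 0]]
  ]
}}

```text
clock: 2.58
eef_pos: [552.5, -1.5, 64.8]
tool_rot: [3.141, -0.0, 1.266]
force: [-0.5, 0.6, 4.1]
width: -0.3
```

Key 1 gives softly from about 67 mm TCP height: 1.2, 2.7, then 4.1 N over 2 mm. It is raised. On to key 2.

>>> {"fn": "step_arm", "kwargs": {
  "deltas": [
    [[0, 0, 0, 5, 0, 0, 0], [0, 0, 0, 7, 0, 0, 0], [0, -3.5, -10.5, 0, 0, 0, 0], [0, -3.5, -11, 0, 0, 0, 0], [0, -3.5, -11, 0, 0, 0, 0], [0, -3.5, -10.5, 0, 0, 0, 0], [0, 0, 0, 0, 0, 0, 0], [0, 0, 0, -5, 0, 0, 0], [0, 0, 0, -3, 0, 0, 0], [0, 0, 0, 0, 0, 0, 0]]
  ]
}}

```text
clock: 3.42
eef_pos: [538.0, -43.8, 67.9]
tool_rot: [-3.14, -0.0, 1.267]
force: [-0.5, -0.1, 0.2]
width: -0.0
```

>>> {"fn": "step_arm", "kwargs": {
  "deltas": [
    [[0, 0, 0, -1, 0, 0, 0], [0, 0, 0, 0, 0, 0, 0]]
  ]
}}

```text
clock: 3.58
eef_pos: [538.4, -43.9, 67.5]
tool_rot: [-3.141, -0.0, 1.267]
force: [0.5, 0.3, -0.6]
width: 0.2
```

>>> {"fn": "step_arm", "kwargs": {
  "deltas": [
    [[0, 0, 0, -1, 0, 0, 0], [0, 0, 0, 0, 0, 0, 0]]
  ]
}}

```text
clock: 3.75
eef_pos: [538.6, -44.0, 66.8]
tool_rot: [3.141, -0.0, 1.266]
force: [-0.7, 1.9, 1.8]
width: -0.1
```

>>> {"fn": "step_arm", "kwargs": {
  "deltas": [
    [[0, 0, 0, -1, 0, 0, 0], [0, 0, 0, 0, 0, 0, 0]]
  ]
}}

```text
clock: 3.92
eef_pos: [538.6, -44.1, 65.9]
tool_rot: [3.141, -0.001, 1.266]
force: [0.1, 1.2, 2.5]
width: 0.1
```

>>> {"fn": "step_arm", "kwargs": {
  "deltas": [
    [[0, 0, 0, -1, 0, 0, 0], [0, 0, 0, 0, 0, 0, 0]]
  ]
}}

```text
clock: 4.08
eef_pos: [538.6, -44.1, 64.9]
tool_rot: [3.141, -0.001, 1.266]
force: [-0.4, 1.7, 4.0]
width: 0.4
```

Key 2 responds the same way (1.8, 2.5, 4.0 N) and is raised. On to key 3.

>>> {"fn": "step_arm", "kwargs": {
  "deltas": [
    [[0, 0, 0, 5, 0, 0, 0], [0, 0, 0, 7, 0, 0, 0], [0, -3.5, -10.5, 0, 0, 0, 0], [0, -3.5, -11, 0, 0, 0, 0], [0, -3.5, -11, 0, 0, 0, 0], [0, -3.5, -10.5, 0, 0, 0, 0], [0, 0, 0, 0, 0, 0, 0], [0, 0, 0, -5, 0, 0, 0], [0, 0, 0, -4, 0, 0, 0], [0, 0, 0, 0, 0, 0, 0]]
  ]
}}

```text
clock: 4.92
eef_pos: [524.3, -87.0, 66.9]
tool_rot: [-3.141, -0.0, 1.267]
force: [-0.5, -1.3, 1.6]
width: 0.1
```

>>> {"fn": "step_arm", "kwargs": {
  "deltas": [
    [[0, 0, 0, -1, 0, 0, 0], [0, 0, 0, 0, 0, 0, 0]]
  ]
}}

```text
clock: 5.08
eef_pos: [524.3, -87.0, 66.6]
tool_rot: [-3.141, -0.0, 1.267]
force: [-0.6, -0.4, 1.6]
width: -0.4
```

>>> {"fn": "step_arm", "kwargs": {
  "deltas": [
    [[0, 0, 0, -1, 0, 0, 0], [0, 0, 0, 0, 0, 0, 0]]
  ]
}}

```text
clock: 5.25
eef_pos: [524.3, -87.0, 65.8]
tool_rot: [-3.141, -0.0, 1.266]
force: [-1.3, 0.1, 2.3]
width: -0.1
```

>>> {"fn": "step_arm", "kwargs": {
  "deltas": [
    [[0, 0, 0, -1, 0, 0, 0], [0, 0, 0, 0, 0, 0, 0]]
  ]
}}

```text
clock: 5.42
eef_pos: [524.3, -87.1, 64.8]
tool_rot: [-3.141, -0.0, 1.266]
force: [-1.2, 1.0, 4.2]
width: -0.3
```

Key 3 is raised too (2.3, then 4.2 N). On to key 4, stopping at the height where a raised key would already resist.

>>> {"fn": "step_arm", "kwargs": {
  "deltas": [
    [[0, 0, 0, 5, 0, 0, 0], [0, 0, 0, 7, 0, 0, 0], [0, -3.4, -10.5, 0, 0, 0, 0], [0, -3.4, -11, 0, 0, 0, 0], [0, -3.4, -11, 0, 0, 0, 0], [0, -3.3, -10.5, 0, 0, 0, 0], [0, 0, 0, 0, 0, 0, 0], [0, 0, 0, -5, 0, 0, 0], [0, 0, 0, -5, 0, 0, 0], [0, 0, 0, 0, 0, 0, 0]]
  ]
}}

```text
clock: 6.25
eef_pos: [510.4, -129.7, 65.6]
tool_rot: [-3.14, -0.001, 1.267]
force: [-0.4, 0.3, -0.4]
width: 0.2
```

>>> {"fn": "step_arm", "kwargs": {
  "deltas": [
    [[0, 0, 0, -1, 0, 0, 0], [0, 0, 0, 0, 0, 0, 0]]
  ]
}}

```text
clock: 6.42
eef_pos: [510.9, -129.9, 65.4]
tool_rot: [-3.141, -0.0, 1.267]
force: [0.9, -0.8, 0.7]
width: -0.4
```

>>> {"fn": "step_arm", "kwargs": {
  "deltas": [
    [[0, 0, 0, -1, 0, 0, 0], [0, 0, 0, 0, 0, 0, 0]]
  ]
}}

```text
clock: 6.58
eef_pos: [511.0, -130.3, 64.8]
tool_rot: [3.142, -0.0, 1.266]
force: [0.4, 0.1, -0.2]
width: 0.1
```

>>> {"fn": "step_arm", "kwargs": {
  "deltas": [
    [[0, 0, 0, -1, 0, 0, 0], [0, 0, 0, 0, 0, 0, 0]]
  ]
}}

```text
clock: 6.75
eef_pos: [510.9, -130.5, 63.8]
tool_rot: [3.142, -0.0, 1.266]
force: [-0.5, -0.5, -0.2]
width: 0.2
```

>>> {"fn": "step_arm", "kwargs": {
  "deltas": [
    [[0, 0, 0, -1, 0, 0, 0], [0, 0, 0, 0, 0, 0, 0]]
  ]
}}

```text
clock: 6.92
eef_pos: [511.0, -130.6, 62.8]
tool_rot: [3.141, -0.0, 1.266]
force: [0.6, -0.4, 1.0]
width: -0.1
```

There is no force down to 63.8 mm, where the other keys read over 4 N, and first contact comes at about 62.5 mm. Key 4 is the latched one. Pressing it down.

>>> {"fn": "step_arm", "kwargs": {
  "deltas": [
    [[0, 0, 0, -1, 0, 0, 0], [0, 0, 0, 0, 0, 0, 0]]
  ]
}}

```text
clock: 7.08
eef_pos: [511.0, -130.6, 62.0]
tool_rot: [3.141, -0.0, 1.266]
force: [-0.3, 0.4, 4.4]
width: 0.5
```

>>> {"fn": "step_arm", "kwargs": {
  "deltas": [
    [[0, 0, 0, -1, 0, 0, 0], [0, 0, 0, 0, 0, 0, 0]]
  ]
}}

```text
clock: 7.25
eef_pos: [511.0, -130.6, 60.9]
tool_rot: [3.141, -0.0, 1.266]
force: [-0.2, -0.1, 4.2]
width: 0.0
```

>>> {"fn": "step_arm", "kwargs": {
  "deltas": [
    [[0, 0, 0, -1, 0, 0, 0], [0, 0, 0, 0, 0, 0, 0]]
  ]
}}

```text
clock: 7.42
eef_pos: [511.0, -130.6, 59.8]
tool_rot: [3.141, -0.0, 1.266]
force: [0.9, -0.6, 1.5]
width: 0.1
```

>>> {"fn": "step_arm", "kwargs": {
  "deltas": [
    [[0, 0, 0, -1, 0, 0, 0], [0, 0, 0, 0, 0, 0, 0]]
  ]
}}

```text
clock: 7.58
eef_pos: [511.0, -130.6, 59.6]
tool_rot: [3.141, -0.0, 1.266]
force: [-2.6, 0.5, 12.8]
width: -0.0
```

It is at the bottom (12.8 N, solid). Withdrawing now, clear of the row and up.

>>> {"fn": "step_arm", "kwargs": {
  "deltas": [
    [[0, 0, 0, 5, 0, 0, 0], [0, 0, 0, 15, 0, 0, 0], [0, 0, 0, 25, 0, 0, 0], [0, 0, 0, 30, 0, 0, 0], [0, 0, 0, 30, 0, 0, 0], [0, 0, 0, 30, 0, 0, 0], [0, 0, 0, 25, 0, 0, 0], [0, 0, 0, 0, 0, 0, 0], [0, 0, 0, 0, 0, 0, 0]]
  ]
}}

```text
clock: 8.33
eef_pos: [511.6, -130.8, 219.9]
tool_rot: [3.139, -0.0, 1.266]
force: [-0.5, 0.4, 1.1]
width: -0.0
```

```bash
python3 st.py; python3 - <<'E'
from cell import ctrl
from h import *
for n in("side","wrist"):
    i=ctrl.camera_info(n);p,d=ctrl.get_image(n)
    K,r,t=i["intrinsics"],i["rvec"],i["tvec"]
    if n=="side": cv2.imwrite(f"pics/{n}2.png",p[:,:,::-1])
    d0=np.load(n+"0.npz")["d"]
    Q=np.array([[551.6,-1.5,59],[538,-44.4,59],[524.5,-87.3,59],[511,-130.3,59]])
    R=cv2.Rodrigues(r)[0]
    for uv in proj(Q,K,r,t).round().astype(int):
        u,v=uv
        if not(2<u<637 and 2<v<397): continue
        def z(d): return round(float(np.median([((np.linalg.inv(K)@[a,b,1]*d[b,a]-t)@R)[2] for a in range(u-2,u+3) for b in range(v-2,v+3)])),1)
        print(n,uv,z(d), z(d0) if n=="side" else "")
E
```

```text
8.333 [ 511.65  -130.756  219.908] [ 3.139 -0.     1.266] F [-0.506  0.377  1.092] T [ 0.003 -0.015 -0.034] -0.013513382690240553 8.0
side [299 221] 59.8 60.1
side [297 240] 60.4 60.1
side [295 261] 60.1 60.2
side [292 284] 60.1 55.4
wrist [320  45] 59.0 
wrist [320  97] 58.9 
wrist [320 143] 59.1 
wrist [320 186] 59.0
```

View pics/side2.png

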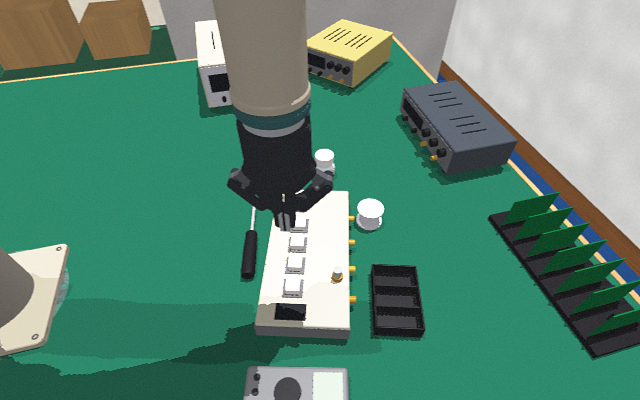

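The picture shows the gripper clear above the box. All four key tops are level: key 4 at (292,284) has gone from 55.4 to 60.1 mm. The adapter (337,273), screwdriver, spool, tray and jar have not moved. Handing in.

```bash
python3 -c "
from cell import ctrl
print(ctrl.finish_job())"
```

```text
the job is handed in; nothing more can be done
None
```

I tapped the four keys in order from the knob. The first three gave softly from about 67 mm TCP height and reached about 4 N after 2 mm, so they were raised. The fourth, farthest from the knob, was first met about 4.5 mm lower, so it was the latched one. I pressed it to its bottom stop (12.8 N) and withdrew 160 mm straight up.

- **Keys:** the last depth check had all four key tops level in both views, at 59.8 to 60.4 mm (side) and 58.9 to 59.1 mm (wrist). Key 4 had risen from 55.4 to 60.1 mm.
- **Bystanders:** none looked moved in the last side picture. I judged this by eye and did not measure it.
- **Gripper:** it was clear of everything when I handed in, at about 8.4 s on the clock. The force readings then were at their usual noise of about 1 N.
- **Disagreement:** the side camera reads heights about 1 mm higher than the wrist camera, which is within the stated calibration. No check failed.

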